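Snap the mower's air filter cover shut

ROBOT

A 6-joint arm with a two-finger parallel gripper is mounted at the origin on the work surface. World frame = base frame: x ahead of the robot, y to its left, z up, the work surface at z = 0. Lengths are in m, angles in rad, forces in N, time in s.
With the tool pointing down it reaches from about 0.35 to 0.775 m from the base axis. Payload 7.3 kg.
Tool frame: the origin (TCP) lies midway between the tips of the shut fingers; the grasp point (between the pads) lies env.hold_point_z behind it (env.hold_point_z is the distance from the TCP to the grasp point, in m); z points along the fingers, y is the line along which they close (so a half turn about z gives the same grasp; the last joint's range is limited). The gripper opens to 92 mm and grips with 3 to 60 N. Pads are 19 mm wide; open, the fingers measure 130 mm over their backs; the gripper's body (75 mm by 190 mm) begins 47 mm behind the grasp point.
Start: joints at [1.094, 0.342, 1.524, -0, 1.275, -0.146], TCP at [0.171, 0.497, 0.227] pointing down, gripper open.
Joint ranges: [-2.53, 2.53], [-0.77, 2.02], [0.04, 2.7], [-1, 4.14], [0.28, 2.66], [-3.11, 3.11]. Speed limits (rad/s): [2.57, 2.57, 3.14, 3.14, 3.14, 3.14].

INTERFACE

Orientations are given as a unit quaternion [w, x, y, z].
In Python, from cell import env gives the robot as it stands.
- The arm moves only by the shell command python3 -m handwheel 'ROWS' [FORCE]. ROWS is JSON, a list of rows, each an object with "translation": the shift along the tool's x, y, z in cm, a list of three; "dr": the turn, a rotation vector about the tool's x, y, z in units of 5 degrees (1.0 is 5 degrees), a list of three; "gripper": the opening, from -1 (shut) to 1 (fully open). In form: [{"translation": [dx, dy, dz], "dr": [rx, ry, rz], "gripper": gripper}, ...]. A call has 1 to 10 rows; each row shifts and turns the commanded pose from where the row before left it, along the tool's axes as they then stand; what a row does not reach is not made up. A row lasts 1/8 s, in which the tool goes at most 62.5 mm and 10.7 degrees, less where a joint would pass 70% of its speed; a pose out of reach is approached as far as the arm can. A call with a gripper value outside its range is refused whole. The fingers move at their own pace and stop on an object; FORCE is the grip in N (left out, the last holds). Time passes only in rows, so rows that do not move let the fingers close. It gives the time, the measured TCP pose, the force, the opening and the grip force at its end, in the units of the state.
- env.observe(): the state, without advancing time (a new reading comes with each control period).
- env.capture(name): name is "scene" or "top" or "wrist"; returns (picture, depth): 400x640x3 uint8, red, green, blue; 400x640 float32, m along the optical axis (not along the pixel's ray), 0 where there is no reading.
- env.camera_info(name): a dict with "fov_y" (degrees; the focal length in pixels is half the picture's height over the tangent of half this angle, whatever the lens; pixels are square), "cx", "cy" (the principal point, pixels), "R" (3x3) and "t" (3): a world point X has camera coordinates R X + t; the wrist camera has in their place "T_tool_cam" (4x4, takes a point from camera to tool coordinates, whose origin is the TCP and whose axes are the flange's). Camera axes: x right, y down, z forward; pixel columns grow to the right and rows downward; lengths in m; the calibration is good to about 2 mm. The wrist camera is an equidistant fisheye: a pixel r from the principal point sees the ray r / f radians off the axis. A picture is of the moment at which its call begins: read the wrist's pose just before it. camera_info takes no time and is no camera call.
- env.finish_job(): hands the job in; it is judged then, once.
The state is a dict: "clock": time; "joint_positions": joint angles; "joint_velocities": joint speeds; "tau": joint torques, N m; "position": TCP position; "tool_rot": TCP orientation; "ft_force": force on the tool from outside, world axes, zero at the start; "ft_torque": the same for the moment, N m; "width": finger opening in m; "grip_force": force on a finger pad.
Only numpy, scipy, OpenCV 4.12 (cv2) and the standard library are available. Lean on these libraries where they do the work, as an engineer would, in place of code of your own. Each camera call takes 0.05 s, during which the arm holds its last target. There are 200 camera calls.

TASK

Close the mower's air filter box on the shed bench: lift its loose cover, set it squarely over the box and press it straight down until both clip arms have snapped under the rim and the cover is fully home, then let go. Press no harder than about 25 N, for the box stands on soft rubber mounts that give way and must not be driven hard down; keep the cover level and leave the paint tin, the jar and the wrench where they are.

Things in the scene. Friction and masses are not known exactly. Their poses are not given: they have to be found in the camera images.
- cover: Loose grey plastic cover, 140 g, standing on its skirt. Origin: centre of the skirt's lower edge; z up, x along its length. Flange plate 114 x 80 x 6 mm, top at z = 40 mm. The skirt, 94 x 62 mm outside, fits the box's mouth with 1.2 mm to spare a side; its lowest 14 mm lean inward by 3 mm so that it finds the mouth. It fits either way round (half turn).
- cover_seat (a point): Centre of the underside of the cover's flange plate, 34 mm above the cover's origin; axes as the cover. Fully home, this face lies on the box's rim. A black clip arm, 26 mm wide, hangs at each end of the cover, about 60 mm from the middle along x; its hook is 5 mm below this face, its foot 19 mm below. The hooks' ramps meet the rim when this point is about 14 mm above the rim.
- cover_grip (a point): Middle of the cover's upright grip rib, 54 mm above the cover's origin; axes as the cover. The rib is 60 mm long (x), 14 mm thick (y) and 28 mm high, from 14 mm below to 14 mm above this point, on the middle of the plate: pinch it across y from above.
- box_rim (a point): Centre of the mouth of the open black plastic filter box, level with its rim's top face, about 92 mm above the bench; x along the box's length, z up. Box 104 x 72 mm outside, walls 4 mm (mouth 96 x 64 mm), outward rim 112 x 80 mm, 3 mm deep. Black pipe stub on the +y side; steel foot plate 150 x 120 mm beneath. The filter element (white pleats) lies inside, 40 mm below the rim.
- box (a joint): How far the box has sunk on its rubber mounts, m: 0 = at rest. It gives straight down like a spring while it is pressed, by up to 21 mm, and it comes back. How far it sinks before the clips snap differs from time to time; past 17.5 mm (about 29 N) it is pressed too hard.
- clip_a (a joint): Clip arm at the cover's +x end, rad: 0 = upright (at rest, or snapped under the rim); the rim pushes it out to about 0.2, and it springs back with a drop of the pressing force when it snaps. Both clips together take about 10 to 20 N of downward push.
- clip_b (a joint): The same at the cover's -x end.
- tin: Bystander: paint tin, 84 mm across, 100 mm high. Origin at its base's centre.
- jar: Bystander: glass jar with a brass cap, 66 mm across, 85 mm high. Origin at its base's centre.
- wrench: Bystander: steel wrench 170 mm long, lying flat. Origin near its middle, on the bench.
There are look-alikes about, which are no part of the job. Of the things that look like the part that bears box_rim, take the one that is farthest from the robot's base at the start. What is shaped like the cover but green is not meant.

How it is judged:
By the outcome, as a careful person would: the job done as asked, in the order asked, and still so for the second after the job is handed in, with the robot touching nothing.
It also fails if it takes over 42 s, if anything falls off the work surface, if the arm or the gripper's body presses on something with over 40 N, if the wrist force passes 120 N, or if a joint passes its speed limit or range.

## Working session

There is one attempt and no reset: what is moved stays moved. The work goes in short steps, Python scripts to look and compute and a shell command to move; the robot and the scene stay as the last step left them, time stands still between calls to the robot, and variables do not carry over. Pictures are saved under pics/ and viewed, at most 10 in all, crops included, and the job is handed in when it is done.

```bash
mkdir -p pics; cat > h.py <<'E'
from cell import env
import numpy as np, cv2
def cap(n,name):
    p,d=env.capture(n); cv2.imwrite(f'pics/{name}.png',p[:,:,::-1]); np.savez(f'pics/{name}.npz',p=p,d=d); return p,d
def cloud(n,d):
    i=env.camera_info(n); f=200/np.tan(np.radians(i['fov_y']/2))
    v,u=np.mgrid[:400,:640]; c=np.stack([(u-i['cx'])/f*d,(v-i['cy'])/f*d,d],-1)
    return (c-np.array(i['t']))@np.array(i['R'])
E
python3 - <<'E'
from h import *
s=env.observe(); print({k:np.round(v,3) for k,v in s.items()}, env.hold_point_z)
for n in('scene','top'):
    p,d=cap(n,n+'0'); i=env.camera_info(n); print(n,i['fov_y'],i['cx'],i['cy'],np.round(i['R'],3).tolist(),np.round(i['t'],3))
    P=cloud(n,d); print((d>0).mean())
E
```

```text
{'clock': np.float64(0.0), 'joint_positions': array([ 1.094,  0.343,  1.525, -0.   ,  1.275, -0.146]), 'joint_velocities': array([ 0.   , -0.002,  0.   ,  0.001, -0.001,  0.001]), 'tau': array([ 1.0000e-03, -4.3124e+01, -2.4423e+01,  7.2000e-02,  5.6000e-02,
       -0.0000e+00]), 'position': array([0.17 , 0.496, 0.226]), 'tool_rot': array([-0.   ,  0.165,  0.986, -0.001]), 'ft_force': array([ 0.236,  0.634, -0.408]), 'ft_torque': array([-0.065,  0.006,  0.044]), 'grip_force': np.float64(0.0), 'width': np.float64(0.091)} 0.0188
scene 56.30680715556844 320.2643736306548 192.99893157011752 [[-0.321, 0.947, 0.007], [0.747, 0.258, -0.613], [-0.582, -0.191, -0.79]] [ 0.117 -0.39   1.475]
0.99607421875
top 57.19878808838384 320.79308833258614 201.98430250482284 [[0.018, -1.0, 0.014], [-0.992, -0.02, -0.128], [0.129, -0.012, -0.992]] [0.061 0.546 0.929]
0.996328125
```

```bash
ls .
```

```text
h.py
pics
```

View pics/scene0.png

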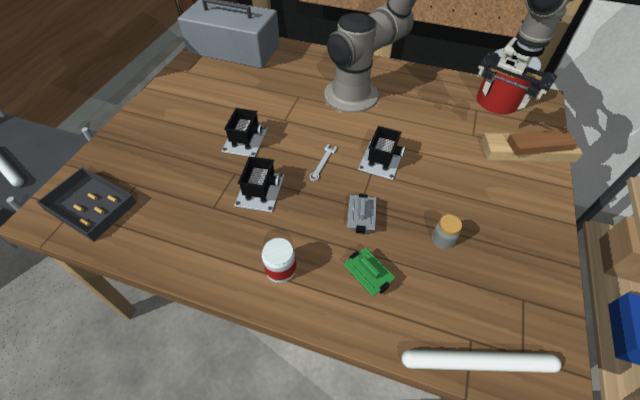

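View pics/top0.png

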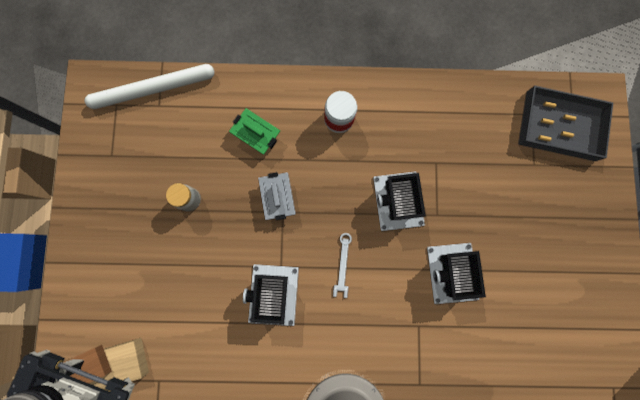

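The top view shows three black boxes at (405,197), (463,275) and (270,297), the grey cover at (277,197), the green look-alike at (255,132), the tin at (340,110), the jar at (182,197) and the wrench at (343,266). I'll measure the boxes and the cover next.

```bash
cat > m.py <<'E'
from h import *
def rect(P,m):
    q=P[m][:,:2]; (c,s,a)=cv2.minAreaRect((q*1000).astype(np.float32)); 
    if s[0]<s[1]: s=s[::-1]; a+=90
    return np.round(c,1),np.round(s,1),round((a+90)%180-90,1),len(q),round(float(np.median(P[m][:,2])),4)
if __name__=='__main__':
  for n in('top','scene'):
    z=np.load(f'pics/{n}0.npz'); P=cloud(n,z['d']); p=z['p'].astype(int)
    sat=p.max(2)-p.min(2); L=p.mean(2)
    boxes={'top':dict(near=(405,197),right=(463,275),left=(270,297)),'scene':dict(near=(258,180),right=(243,128),left=(384,148))}[n]
    v,u=np.mgrid[:400,:640]
    for k,(a,b) in boxes.items():
        w=(abs(u-a)<45)&(abs(v-b)<45)
        m=w&(P[...,2]>.084)&(P[...,2]<.1); print(n,k,rect(P,m),'dist',np.hypot(*rect(P,m)[0]).round())
    a,b={'top':(277,197),'scene':(361,212)}[n]
    w=(abs(u-a)<30)&(abs(v-b)<32)
    for lo,hi in((.033,.047),(.058,.075)):
        m=w&(P[...,2]>lo)&(P[...,2]<hi); print(n,'cover',lo,rect(P,m))
        m&=(L>90); print('   grey only',rect(P,m))
    m=(P[...,2]>-.01)&(P[...,2]<.01); print('bench z',np.median(P[...,2][m]))
E
python3 m.py
```

```text
top near (array([ 558.3, -139.8]), array([111.9,  81. ]), 7.7, 504, 0.092) dist 576.0
top right (array([ 367.4, -282. ]), array([111.8,  81.9]), 6.4, 556, 0.0918) dist 463.0
top left (array([303.2, 192. ]), array([112.3,  80.3]), -2.6, 546, 0.0914) dist 359.0
top cover 0.033 (array([560.5, 188.8]), array([124.4,  79.8]), 11.7, 1213, 0.0401)
   grey only (array([563. , 189.1]), array([119.3,  79.3]), 11.9, 1095, 0.04)
top cover 0.058 (array([560.4, 188.7]), array([59.6, 14. ]), 11.5, 134, 0.0674)
   grey only (array([560.4, 188.7]), array([59.6, 14. ]), 11.5, 134, 0.0674)
bench z -3.958819655461981e-06
scene near (array([ 555.8, -137. ]), array([114.5,  80.9]), 7.9, 325, 0.0917) dist 572.0
scene right (array([ 439.8, -223. ]), array([323.9, 121.1]), 37.1, 426, 0.0914) dist 493.0
scene left (array([300.8, 194.2]), array([115.4,  79.9]), -2.7, 262, 0.0923) dist 358.0
scene cover 0.033 (array([558. , 191.8]), array([125.3,  79.8]), 11.7, 835, 0.0406)
   grey only (array([556.4, 191.1]), array([116.7,  79. ]), 11.4, 686, 0.0404)
scene cover 0.058 (array([557.8, 191.6]), array([60.9, 13.7]), 10.8, 95, 0.0675)
   grey only (array([557.8, 191.1]), array([60.9, 13. ]), 11.4, 87, 0.0675)
bench z 0.0005024837878353564
```

```bash
python3 - <<'E'
import cv2
p=cv2.imread('pics/top0.png')[150:340,220:500]; cv2.imwrite('pics/crop0.png',cv2.resize(p,None,fx=2.8,fy=2.8,interpolation=cv2.INTER_CUBIC))
E
```

```text
(no output)
```

View pics/crop0.png

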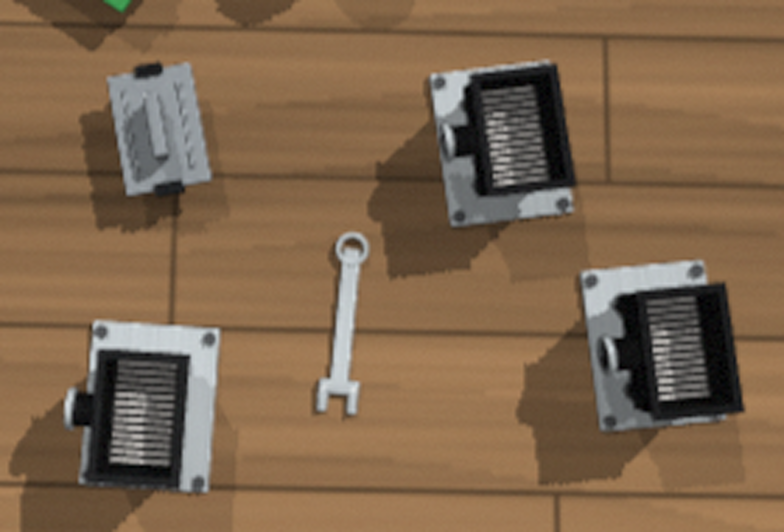

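The candidates for the box are top (405,197) at 0.574 m from the base, (463,275) at 0.463 m and (270,297) at 0.359 m. The one at (405,197) is farthest, so it is the target: rim at about (0.557,-0.138), yaw 7.8°, height 92 mm and size 112x81, which match the description. The cover is the grey one at (277,197), about (0.559,0.190), yaw 11.6°. I'll turn the tool first.

```bash
cat > go.py <<'E'
from h import *
import sys
from scipy.spatial.transform import Rotation as Ro
# usage: go.py x y z yaw_deg -> tool-frame cm, then dr z units
s=env.observe(); w,x,y,z=s['tool_rot']; R=Ro.from_quat([x,y,z,w])
t=np.array(list(map(float,sys.argv[1:4]))); yaw=float(sys.argv[4])
a=np.radians(yaw); T=Ro.from_matrix(np.array([[np.cos(a),np.sin(a),0],[np.sin(a),-np.cos(a),0],[0,0,-1]]).T.T)
print('pos',s['position'].round(4),'F',np.round(s['ft_force'],1),'clk',s['clock'],'w',s['width'],'trans cm',(R.inv().apply(t-s['position'])*100).round(2),'dr',np.degrees((R.inv()*T).as_rotvec()).round(2)/5)
E
python3 -m handwheel '[{"translation":[0,0,0],"dr":[0,0,-1.5],"gripper":0.2},{"translation":[0,0,0],"dr":[0,0,-1.5],"gripper":0.2},{"translation":[0,0,0],"dr":[0,0,-1.5],"gripper":0.2},{"translation":[0,0,0],"dr":[0,0,-1.6],"gripper":0.2},{"translation":[0,0,0],"dr":[0,0,0],"gripper":0.2}]' 40; python3 go.py 0.559 0.190 0.14 191.6
```

```text
clock: 0.72
position: [0.1704, 0.4964, 0.2264]
tool_rot: [-0.0, -0.1, 0.995, -0.0]
ft_force: [0.2, -0.6, -0.5]
width: 0.0552
grip_force: 0.0
pos [0.1704 0.4964 0.2264] F [ 0.2 -0.6 -0.5] clk 0.725 w 0.05516269114642344 trans cm [-31.99 -37.75   8.65] dr [-0.006 -0.006 -0.026]
```

```bash
python3 -m handwheel '[{"translation":[-3.55,-4.2,0],"dr":[0,0,0],"gripper":0.2},{"translation":[-3.55,-4.2,0],"dr":[0,0,0],"gripper":0.2},{"translation":[-3.55,-4.2,0],"dr":[0,0,0],"gripper":0.2},{"translation":[-3.55,-4.2,0],"dr":[0,0,0],"gripper":0.2},{"translation":[-3.55,-4.2,0],"dr":[0,0,0],"gripper":0.2},{"translation":[-3.55,-4.2,0],"dr":[0,0,0],"gripper":0.2},{"translation":[-3.55,-4.2,0],"dr":[0,0,0],"gripper":0.2},{"translation":[-3.55,-4.2,1],"dr":[0,0,0],"gripper":0.2},{"translation":[-3.55,-4.2,3],"dr":[0,0,0],"gripper":0.2},{"translation":[0,0,0],"dr":[0,0,0],"gripper":0.2}]'; python3 go.py 0.559 0.190 0.044 191.6
python3 - <<'E'
from h import *
i=env.camera_info('wrist'); print(i)
cap('wrist','w1')
E
```

```text
clock: 1.98
position: [0.5601, 0.1871, 0.1834]
tool_rot: [-0.002, -0.097, 0.995, -0.001]
ft_force: [0.2, 1.3, -0.0]
width: 0.0551
grip_force: 0.0
pos [0.5601 0.1871 0.1834] F [ 0.2  1.3 -0. ] clk 1.975 w 0.05511761401768932 trans cm [-0.02  0.31 13.94] dr [-0.006 -0.058 -0.098]
{'fov_y': 65.70646984690485, 'cx': 320.91594778222105, 'cy': 196.74359074617678, 'T_tool_cam': array([[ 2.90135795e-04, -9.51559173e-01, -3.07465535e-01,
         8.45644909e-02],
       [ 9.99999791e-01,  9.81869891e-05,  6.39762773e-04,
        -1.03448127e-03],
       [-5.78583020e-04, -3.07465657e-01,  9.51559003e-01,
        -1.56254645e-01],
       [ 0.00000000e+00,  0.00000000e+00,  0.00000000e+00,
         1.00000000e+00]])}
```

View pics/w1.png

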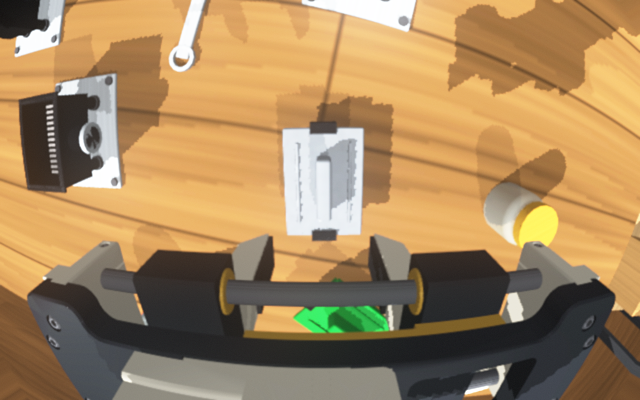

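The wrist view shows the grey cover with its rib at (323,188), between the fingers' lines at u 270 and 372, and no green cover in the way. I'll measure the rib from here.

```bash
cat >> h.py <<'E'
def wcloud(d,s):
    from scipy.spatial.transform import Rotation as Ro
    i=env.camera_info('wrist'); f=200/np.tan(np.radians(i['fov_y']/2))
    v,u=np.mgrid[:400,:640]; x,y=u-i['cx'],v-i['cy']; r=np.hypot(x,y)+1e-9; th=r/f
    k=np.tan(th)*d/r; T=i['T_tool_cam']; c=np.stack([x*k,y*k,d],-1)@T[:3,:3].T+T[:3,3]
    w,a,b,cc=s['tool_rot']; return Ro.from_quat([a,b,cc,w]).apply(c.reshape(-1,3)).reshape(400,640,3)+s['position']
E
python3 - <<'E'
from h import *; from m import rect
s=env.observe(); z=np.load('pics/w1.npz'); P=wcloud(z['d'],s); v,u=np.mgrid[:400,:640]
w=(abs(u-323)<55)&(abs(v-180)<60)
for lo,hi in((.033,.047),(.06,.075)): print(rect(P,w&(P[...,2]>lo)&(P[...,2]<hi)))
print(np.round(P[70:230:15,345],3).tolist())
E
python3 go.py .56 .189 .044 191.6
```

```text
(array([556.7, 190.1]), array([122.7,  80.8]), 11.6, 7731, 0.04)
(array([556.9, 189.9]), array([60.3, 12.4]), 11.6, 878, 0.0676)
[[0.438, 0.19, -0.002], [0.454, 0.194, -0.001], [0.471, 0.197, 0.002], [0.487, 0.2, -0.001], [0.5, 0.2, 0.04], [0.514, 0.203, 0.04], [0.529, 0.206, 0.039], [0.544, 0.21, 0.04], [0.56, 0.213, 0.04], [0.575, 0.217, 0.04], [0.592, 0.22, 0.039]]
pos [0.5592 0.1888 0.1849] F [-0.7  0.6  0.4] clk 2.025 w 0.05523871965034142 trans cm [-0.13  0.   14.09] dr [ 0.004 -0.04  -0.074]
```

```bash
python3 -m handwheel '[{"translation":[0.1,0.1,4],"dr":[0,0,-0.07],"gripper":0.2},{"translation":[0,0,4],"dr":[0,0,0],"gripper":0.2},{"translation":[0,0,3],"dr":[0,0,0],"gripper":0.2},{"translation":[0,0,1.5],"dr":[0,0,0],"gripper":0.2},{"translation":[0,0,0.8],"dr":[0,0,0],"gripper":0.2},{"translation":[0,0,0],"dr":[0,0,0],"gripper":0.2},{"translation":[0,0,0],"dr":[0,0,0],"gripper":0.2}]'; python3 go.py .558 .190 .044 191.6
```

```text
clock: 2.9
position: [0.5586, 0.1913, 0.055]
tool_rot: [0.001, -0.104, 0.995, 0.0]
ft_force: [0.3, 0.2, 0.5]
width: 0.055
grip_force: 0.0
pos [0.5586 0.1913 0.055 ] F [0.3 0.2 0.5] clk 2.9 w 0.055004824530775404 trans cm [ 0.09 -0.11  1.1 ] dr [0.002 0.024 0.058]
```

```bash
python3 -m handwheel '[{"translation":[0,-0.05,0.6],"dr":[0,0,0],"gripper":0.2},{"translation":[0,0,0.5],"dr":[0,0,0],"gripper":0.2},{"translation":[0,0,0],"dr":[0,0,0],"gripper":0.2},{"translation":[0,0,0],"dr":[0,0,0],"gripper":-1},{"translation":[0,0,0],"dr":[0,0,0],"gripper":-1},{"translation":[0,0,0],"dr":[0,0,0],"gripper":-1},{"translation":[0,0,0],"dr":[0,0,0],"gripper":-1},{"translation":[0,0,0],"dr":[0,0,0],"gripper":-1},{"translation":[0,0,0],"dr":[0,0,0],"gripper":-1}]' 55; python3 go.py .558 .190 .044 191.6
```

```text
clock: 4.03
position: [0.5581, 0.1905, 0.0428]
tool_rot: [0.0, -0.104, 0.995, 0.0]
ft_force: [0.0, -0.2, -0.3]
width: 0.0138
grip_force: 55.0
pos [0.5581 0.1905 0.0428] F [ 0.  -0.2 -0.3] clk 4.025 w 0.013823853679192711 trans cm [ 0.02 -0.05 -0.12] dr [0.    0.002 0.06 ]
```

```bash
python3 -m handwheel '[{"translation":[0,0,-1.5],"dr":[0,0,0],"gripper":-1},{"translation":[0,0,-3.5],"dr":[0,0,0],"gripper":-1},{"translation":[0,0,-5],"dr":[0,0,0],"gripper":-1},{"translation":[0,0,-3],"dr":[0,0,0],"gripper":-1},{"translation":[0,0,0],"dr":[0,0,0],"gripper":-1}]';  python3 -m handwheel '[{"translation":[0.5,-2.1,0],"dr":[0,0,0],"gripper":-1},{"translation":[1,-4.5,0],"dr":[0,0,0],"gripper":-1},{"translation":[1,-4.5,0],"dr":[0,0,0],"gripper":-1},{"translation":[1,-4.5,0],"dr":[0,0,0],"gripper":-1},{"translation":[1,-4.5,0],"dr":[0,0,0],"gripper":-1},{"translation":[1,-4.5,0],"dr":[0,0,0],"gripper":-1},{"translation":[0.9,-4.5,0],"dr":[0,0,0],"gripper":-1},{"translation":[0.5,-3,0],"dr":[0,0,0.7],"gripper":-1},{"translation":[0,0,0],"dr":[0,0,0],"gripper":-1},{"translation":[0,0,0],"dr":[0,0,0],"gripper":-1}]'; python3 go.py .556 -.138 .13 187.8
python3 - <<'E'
from h import *
for n in('scene','top','wrist'): cap(n,n+'2')
a=cv2.imread('pics/scene2.png')[120:230,190:330];b=cv2.imread('pics/top2.png')[140:250,335:475]
cv2.imwrite('pics/c2.png',np.hstack([cv2.resize(x,(400,314)) for x in(a,b)]))
E
```

```text
clock: 4.65
position: [0.5594, 0.1909, 0.1762]
tool_rot: [0.003, -0.104, 0.995, 0.0]
ft_force: [-0.1, -0.9, -2.3]
width: 0.0139
grip_force: 55.0
clock: 5.9
position: [0.5556, -0.1378, 0.1716]
tool_rot: [-0.001, -0.073, 0.997, 0.001]
ft_force: [-0.3, 0.5, -2.1]
width: 0.0142
grip_force: 55.0
pos [ 0.5556 -0.1378  0.1716] F [-0.3  0.5 -2.1] clk 5.9 w 0.014178555357663975 trans cm [-0.04 -0.04  4.16] dr [ 0.018 -0.026  0.116]
```

View pics/c2.png

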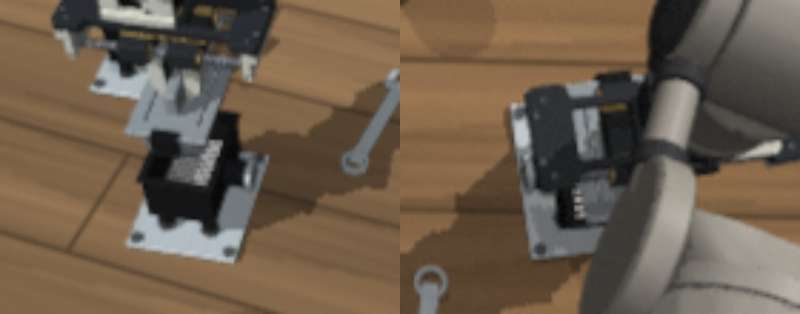

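View pics/wrist2.png

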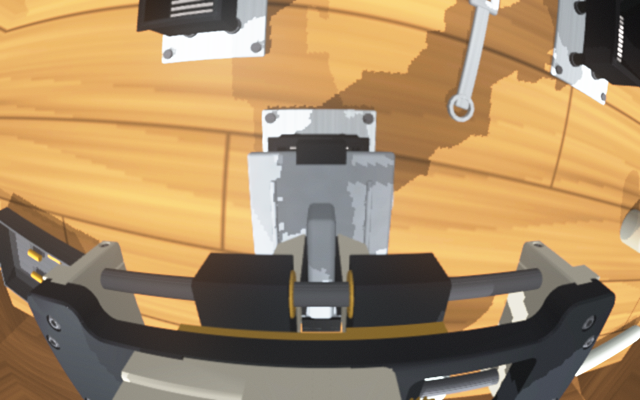

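The scene crop shows the cover held level above the far box. In the wrist view the plate's front edge is at v≈153, with the rim beyond it at (272..368,137). Next I'll measure the cover against the rim in tool axes.

```bash
python3 - <<'E'
from h import *; from m import rect
from scipy.spatial.transform import Rotation as Ro
s=env.observe(); print(s['position'].round(4))
z=np.load('pics/wrist2.npz'); P=wcloud(z['d'],s); v,u=np.mgrid[:400,:640]; Z=P[...,2]
a=np.radians(187.8); ex=np.array([np.cos(a),np.sin(a)]); ey=np.array([np.sin(a),-np.cos(a)])
def tl(q): d=q[:,:2]-s['position'][:2]; return np.c_[d@ex,d@ey]*1000
w=(abs(u-320)<90)&(v>95)&(v<250)
for k,m in(('plate',w&(Z>.145)&(Z<.18)&(v<235)),('rim',w&(Z>.086)&(Z<.098)),('rimL',w&(Z>.086)&(Z<.098)&(u<296)),('rimR',w&(Z>.086)&(Z<.098)&(u>346)),('foot',w&(Z<.03)&(Z>.004))):
    q=tl(P[m]); print(k,len(q),'x',np.percentile(q[:,0],[0,2,50,98,100]).round(1),'y',np.percentile(q[:,1],[0,2,50,98,100]).round(1),'z',np.percentile(P[m][:,2],[2,50,98]).round(4))
m=w&(Z>.145)&(Z<.18)&(v<235)
A=np.c_[P[m][:,:2]-s['position'][:2],np.ones(m.sum())]; print('plate tilt',np.linalg.lstsq(A,P[m][:,2],rcond=None)[0].round(4))
# edges by row / column, tool frame
def edge(m,name):
    L=[];R=[];F=[]
    for r in range(95,236):
        c=np.where(m[r])[0]
        if len(c)>20: L.append(P[r,c[0]]);R.append(P[r,c[-1]])
    for c in range(230,410):
        r=np.where(m[:,c])[0]
        if len(r): F.append(P[r[0],c])
    for n,e in(('L',L),('R',R),('F',F)):
        if len(e)<3: continue
        q=tl(np.array(e)); i,j=(1,0) if n!='F' else (0,1); p=np.polyfit(q[:,j],q[:,i],1); print(name,n,'med',np.median(q[:,i]).round(2),'slope deg',np.degrees(np.arctan(p[0])).round(2),len(q))
edge(m,'plate'); edge(w&(Z>.086)&(Z<.098),'rim')
for n,uv in(('scene',(190,120)),('top',(335,140))):
    zz=np.load(f'pics/{n}2.npz'); Q=cloud(n,zz['d']); 
    c=np.zeros((400,640),bool); c[uv[1]:uv[1]+110,uv[0]:uv[0]+140]=1
    m=c&(Q[...,2]>.162)&(Q[...,2]<.176); print(n,rect(Q,m))
E
```

```text
[ 0.5564 -0.1369  0.1724]
plate 11703 x [ 9.1 11.3 38.1 62.  62.9] y [-41.9 -39.2  -1.6  36.4  39. ] z [0.1658 0.1681 0.1718]
rim 737 x [44.6 45.5 52.7 56.4 56.8] y [-43.8 -42.7 -14.6  34.9  36.3] z [0.0889 0.0904 0.0918]
rimL 343 x [44.6 44.9 51.8 56.4 56.5] y [-43.8 -43.  -34.8 -21.6 -21.4] z [0.0888 0.0904 0.0917]
rimR 276 x [45.3 46.3 51.9 56.5 56.8] y [18.5 18.7 28.1 35.2 36.3] z [0.089  0.0904 0.0918]
foot 2243 x [30.4 38.2 61.4 74.2 75.5] y [-63.5 -61.4  -2.3  53.7  55.5] z [0.004  0.0048 0.0089]
plate tilt [0.0012 0.0017 0.1683]
plate L med -40.54 slope deg 17.29 96
plate R med 37.83 slope deg -18.52 96
plate F med 57.69 slope deg 0.85 148
rim L med -42.73 slope deg 7.96 14
rim R med 35.15 slope deg -2.24 14
rim F med 55.96 slope deg 0.27 103
scene (array([ 562.1, -133.5]), array([111.3,  79.1]), 8.9, 569, 0.169)
top (array([ 559. , -128.3]), array([118.8,  63.3]), 8.6, 411, 0.1697)
```

The wrist and scene views agree: the cover must go about 2.4 mm along tool −y and 0.5 mm along −x, with a turn of about 0.7°. I'll correct that, go down to just above the rim and measure again.

```bash
python3 -m handwheel '[{"translation":[-0.05,-0.24,1],"dr":[0,0,0.13],"gripper":-1},{"translation":[0,0,1],"dr":[0,0,0],"gripper":-1},{"translation":[0,0,1],"dr":[0,0,0],"gripper":-1},{"translation":[0,0,0],"dr":[0,0,0],"gripper":-1},{"translation":[0,0,0],"dr":[0,0,0],"gripper":-1}]'
cat > rel.py <<'E'
from h import *; from m import rect
import sys
tag=sys.argv[1]; s=env.observe(); _,d=cap('wrist','w'+tag); _,ds=cap('scene','s'+tag); P=wcloud(d,s); Z=P[...,2]; v,u=np.mgrid[:400,:640]
zp=s['position'][2]-.0028; print(s['position'].round(4),s['ft_force'].round(1))
a=np.radians(187.8); ex=np.array([np.cos(a),np.sin(a)]); ey=np.array([np.sin(a),-np.cos(a)])
w=(abs(u-320)<90)&(v>95)&(v<230)
for k,zz in(('plate',zp),('rim',.0915)):
    m=w&(abs(Z-zz)<.0045); E={'L':[],'R':[],'F':[]}
    t=(P-s['position'])[...,:2]*1000; t=np.stack([t@ex,t@ey],-1)
    for r in range(95,230):
        c=np.where(m[r])[0]
        if len(c) and t[r,c[0],1]<-30: E['L'].append(t[r,c[0]])
        if len(c) and t[r,c[-1],1]>28: E['R'].append(t[r,c[-1]])
    for c in range(230,410):
        r=np.where(m[:,c])[0]
        if len(r) and abs(c-320)>30: E['F'].append(t[r[0],c])
    for n,e in E.items():
        e=np.array(e)
        if len(e)<3: continue
        i,j=(0,1) if n=='F' else (1,0); ok=abs(e[:,i]-np.median(e[:,i]))<3; e=e[ok]
        print(k,n,np.median(e[:,i]).round(2),np.degrees(np.arctan(np.polyfit(e[:,j],e[:,i],1)[0])).round(2),len(e))
Q=cloud('scene',ds); c=np.zeros((400,640),bool); c[110:230,190:330]=1
for lo in (zp,.0915):
    m=c&(abs(Q[...,2]-lo)<.004); print('scene',rect(Q,m), (Q[m][:,:2]*1000).min(0).round(1),(Q[m][:,:2]*1000).max(0).round(1))
im=cv2.imread(f'pics/s{tag}.png')[120:230,190:330]; cv2.imwrite(f'pics/c{tag}.png',np.hstack([cv2.resize(im,(400,314)),cv2.resize(cv2.imread(f'pics/w{tag}.png')[90:250,220:420],(392,314))]))
E
python3 rel.py 3
```

```text
clock: 6.68
position: [0.5577, -0.1402, 0.1428]
tool_rot: [0.0, -0.068, 0.998, -0.0]
ft_force: [-0.3, -0.3, -1.7]
width: 0.0137
grip_force: 55.0
[ 0.5577 -0.1402  0.1428] [-0.3 -0.3 -1.7]
plate L -40.33 0.39 78
plate R 38.25 -0.62 78
plate F 57.26 -0.13 86
rim L -39.96 2.67 11
rim R 39.07 -4.41 12
rim F 57.17 0.45 55
scene (array([ 566. , -135.6]), array([107.3,  80.9]), 8.2, 506, 0.1405) [ 509.3 -178.2] [619.4 -91. ]
scene (array([ 555.4, -136.8]), array([113.5,  80.6]), 7.8, 168, 0.092) [ 494.6 -172.6] [615.7 -89.7]
```

View pics/c3.png

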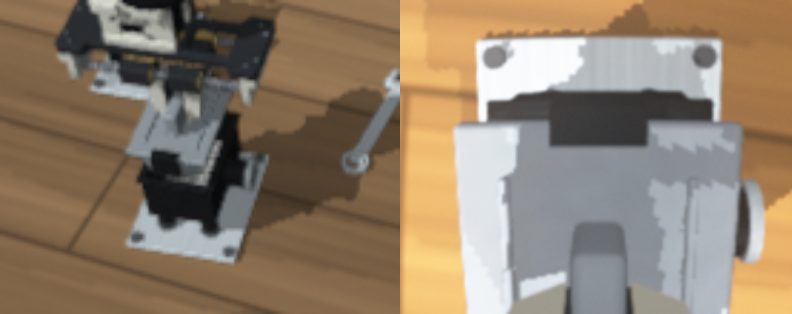

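The skirt hangs squarely about 8 mm above the rim, and the remaining offset is under 1 mm, which is within the lead-in. I'll nudge it and lower it into the mouth while watching the force.

```bash
python3 -m handwheel '[{"translation":[0.06,0.05,0.6],"dr":[0,0,0],"gripper":-1},{"translation":[0,0,0.4],"dr":[0,0,0],"gripper":-1},{"translation":[0,0,0.3],"dr":[0,0,0],"gripper":-1},{"translation":[0,0,0],"dr":[0,0,0],"gripper":-1}]';python3 -m handwheel '[{"translation":[0,0,0.4],"dr":[0,0,0],"gripper":-1},{"translation":[0,0,0.3],"dr":[0,0,0],"gripper":-1},{"translation":[0,0,0],"dr":[0,0,0],"gripper":-1},{"translation":[0,0,0],"dr":[0,0,0],"gripper":-1}]'; python3 go.py .5577 -.1402 .1148 187.8
```

```text
clock: 7.28
position: [0.5567, -0.1396, 0.1294]
tool_rot: [-0.0, -0.068, 0.998, 0.0]
ft_force: [-0.4, 0.1, -2.0]
width: 0.0137
grip_force: 55.0
clock: 7.78
position: [0.5569, -0.1397, 0.1228]
tool_rot: [0.0, -0.068, 0.998, 0.0]
ft_force: [-0.5, 0.2, -1.1]
width: 0.0138
grip_force: 55.0
pos [ 0.5569 -0.1397  0.1228] F [-0.5  0.2 -1.1] clk 7.775 w 0.013837990858913974 trans cm [-0.07 -0.06  0.8 ] dr [-0.     0.002 -0.01 ]
```

```bash
python3 -m handwheel '[{"translation":[0,0,0.3],"dr":[0,0,0],"gripper":-1},{"translation":[0,0,0.3],"dr":[0,0,0],"gripper":-1},{"translation":[0,0,0],"dr":[0,0,0],"gripper":-1},{"translation":[0,0,0],"dr":[0,0,0],"gripper":-1}]' 60;python3 -m handwheel '[{"translation":[0,0,0.2],"dr":[0,0,0],"gripper":-1},{"translation":[0,0,0.2],"dr":[0,0,0],"gripper":-1},{"translation":[0,0,0],"dr":[0,0,0],"gripper":-1},{"translation":[0,0,0],"dr":[0,0,0],"gripper":-1}]'; python3 go.py .5577 -.1402 .1148 187.8
```

```text
clock: 8.28
position: [0.5569, -0.1397, 0.1168]
tool_rot: [0.0, -0.068, 0.998, 0.0]
ft_force: [0.1, -0.8, -1.4]
width: 0.0138
grip_force: 60.0
clock: 8.78
position: [0.5569, -0.1397, 0.1129]
tool_rot: [0.0, -0.068, 0.998, 0.0]
ft_force: [-0.9, -0.2, 0.1]
width: 0.0137
grip_force: 60.0
pos [ 0.5569 -0.1397  0.1129] F [-0.9 -0.2  0.1] clk 8.775 w 0.013719488767329193 trans cm [-0.08 -0.06 -0.19] dr [ 0.     0.    -0.012]
```

```bash
python3 -m handwheel '[{"translation":[0,0,0.2],"dr":[0,0,0],"gripper":-1},{"translation":[0,0,0],"dr":[0,0,0],"gripper":-1}]';python3 -m handwheel '[{"translation":[0,0,0.2],"dr":[0,0,0],"gripper":-1},{"translation":[0,0,0],"dr":[0,0,0],"gripper":-1}]';python3 -m handwheel '[{"translation":[0,0,0.2],"dr":[0,0,0],"gripper":-1},{"translation":[0,0,0],"dr":[0,0,0],"gripper":-1}]'
```

```text
clock: 9.02
position: [0.5571, -0.1397, 0.1109]
tool_rot: [0.0, -0.068, 0.998, -0.0]
ft_force: [0.1, 0.6, 2.1]
width: 0.0136
grip_force: 60.0
clock: 9.28
position: [0.557, -0.1398, 0.1089]
tool_rot: [0.0, -0.068, 0.998, -0.0]
ft_force: [-0.4, -1.0, 2.9]
width: 0.0138
grip_force: 60.0
clock: 9.52
position: [0.557, -0.1398, 0.1069]
tool_rot: [0.0, -0.068, 0.998, -0.0]
ft_force: [-0.4, -0.7, 4.5]
width: 0.0134
grip_force: 60.0
```

```bash
python3 -m handwheel '[{"translation":[0,0,0.2],"dr":[0,0,0],"gripper":-1},{"translation":[0,0,0],"dr":[0,0,0],"gripper":-1}]';python3 -m handwheel '[{"translation":[0,0,0.2],"dr":[0,0,0],"gripper":-1},{"translation":[0,0,0],"dr":[0,0,0],"gripper":-1}]';python3 -m handwheel '[{"translation":[0,0,0.2],"dr":[0,0,0],"gripper":-1},{"translation":[0,0,0],"dr":[0,0,0],"gripper":-1}]'
```

```text
clock: 9.78
position: [0.5571, -0.1398, 0.105]
tool_rot: [0.0, -0.068, 0.998, -0.0]
ft_force: [-0.0, 0.1, 5.3]
width: 0.0135
grip_force: 60.0
clock: 10.02
position: [0.5572, -0.1398, 0.1032]
tool_rot: [0.001, -0.068, 0.998, -0.0]
ft_force: [-1.4, 0.0, 6.8]
width: 0.0136
grip_force: 60.0
clock: 10.28
position: [0.5574, -0.1398, 0.1015]
tool_rot: [0.001, -0.068, 0.998, -0.0]
ft_force: [-0.6, 0.3, 8.6]
width: 0.0136
grip_force: 60.0
```

```bash
python3 -m handwheel '[{"translation":[0,0,0.2],"dr":[0,0,0],"gripper":-1},{"translation":[0,0,0],"dr":[0,0,0],"gripper":-1}]';python3 -m handwheel '[{"translation":[0,0,0.2],"dr":[0,0,0],"gripper":-1},{"translation":[0,0,0],"dr":[0,0,0],"gripper":-1}]'
```

```text
clock: 10.52
position: [0.5575, -0.1399, 0.0998]
tool_rot: [0.001, -0.068, 0.998, -0.0]
ft_force: [-0.1, -0.2, 10.0]
width: 0.0134
grip_force: 60.0
clock: 10.78
position: [0.5573, -0.1399, 0.0971]
tool_rot: [0.001, -0.068, 0.998, -0.0]
ft_force: [-1.0, -1.1, 4.7]
width: 0.0138
grip_force: 60.0
```

```bash
python3 -m handwheel '[{"translation":[0,0,0.2],"dr":[0,0,0],"gripper":-1},{"translation":[0,0,0],"dr":[0,0,0],"gripper":-1}]'
```

```text
clock: 11.02
position: [0.5573, -0.1399, 0.0953]
tool_rot: [0.001, -0.068, 0.998, -0.0]
ft_force: [-1.8, 0.4, 7.2]
width: 0.0132
grip_force: 60.0
```

The force dropped from 10 N to 4.7 N, and the height now matches fully home. I'll press a little more to make sure, well under 25 N, then unload and look.

```bash
python3 -m handwheel '[{"translation":[0,0,0.2],"dr":[0,0,0],"gripper":-1},{"translation":[0,0,0],"dr":[0,0,0],"gripper":-1}]';python3 -m handwheel '[{"translation":[0,0,0.2],"dr":[0,0,0],"gripper":-1},{"translation":[0,0,0],"dr":[0,0,0],"gripper":-1}]'; python3 -m handwheel '[{"translation":[0,0,0.2],"dr":[0,0,0],"gripper":-1},{"translation":[0,0,0],"dr":[0,0,0],"gripper":-1}]'
```

```text
clock: 11.28
position: [0.5573, -0.1399, 0.0937]
tool_rot: [0.001, -0.068, 0.998, -0.0]
ft_force: [-1.2, 0.4, 10.1]
width: 0.0135
grip_force: 60.0
clock: 11.52
position: [0.5573, -0.1399, 0.0921]
tool_rot: [0.001, -0.068, 0.998, -0.0]
ft_force: [-2.8, 0.0, 13.0]
width: 0.0136
grip_force: 60.0
clock: 11.78
position: [0.5573, -0.1399, 0.0905]
tool_rot: [0.001, -0.068, 0.998, -0.0]
ft_force: [-4.5, 0.7, 16.2]
width: 0.0135
grip_force: 60.0
```

```bash
python3 -m handwheel '[{"translation":[0,0,-0.4],"dr":[0,0,0],"gripper":-1},{"translation":[0,0,-0.4],"dr":[0,0,0],"gripper":-1},{"translation":[0,0,-0.3],"dr":[0,0,0],"gripper":-1},{"translation":[0,0,0],"dr":[0,0,0],"gripper":-1},{"translation":[0,0,0],"dr":[0,0,0],"gripper":-1}]'; python3 rel.py 4
```

```text
clock: 12.4
position: [0.5569, -0.1396, 0.0994]
tool_rot: [-0.0, -0.068, 0.998, 0.0]
ft_force: [1.7, 0.1, 1.0]
width: 0.0133
grip_force: 60.0
[ 0.5569 -0.1396  0.0994] [1.7 0.1 1. ]
plate L -40.22 0.2 78
plate R 38.33 -0.45 78
plate F 57.32 -0.03 86
rim L -40.23 0.16 78
rim R 38.34 -0.24 78
rim F 57.33 -0.03 86
scene (array([ 483.7, -190.3]), array([314.8, 115.2]), 35.0, 485, 0.0969) [ 379.4 -315.8] [619.9 -91. ]
scene (array([ 484.6, -192.4]), array([316.6, 115.8]), 37.1, 151, 0.094) [ 379.4 -316. ] [619.9 -89.2]
```

View pics/c4.png

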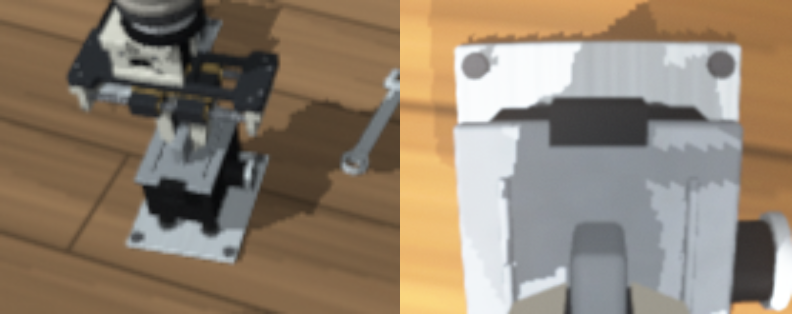

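The cover sits flush on the box, with both views showing it square and with no gap. I'll release it and withdraw.

```bash
python3 -m handwheel '[{"translation":[0,0,-0.1],"dr":[0,0,0],"gripper":-1},{"translation":[0,0,0],"dr":[0,0,0],"gripper":0},{"translation":[0,0,0],"dr":[0,0,0],"gripper":0},{"translation":[0,0,0],"dr":[0,0,0],"gripper":0},{"translation":[0,0,0],"dr":[0,0,0],"gripper":0},{"translation":[0,0,-1],"dr":[0,0,0],"gripper":0},{"translation":[0,0,-3],"dr":[0,0,0],"gripper":0},{"translation":[0,0,-5],"dr":[0,0,0],"gripper":0},{"translation":[0,0,-4],"dr":[0,0,0],"gripper":0},{"translation":[0,0,0],"dr":[0,0,0],"gripper":0}]'
python3 -m handwheel '[{"translation":[5,0,0],"dr":[0,0,0],"gripper":0},{"translation":[5,0,0],"dr":[0,0,0],"gripper":0},{"translation":[3,0,0],"dr":[0,0,0],"gripper":0},{"translation":[0,0,0],"dr":[0,0,0],"gripper":0},{"translation":[0,0,0],"dr":[0,0,0],"gripper":0}]'
python3 - <<'E'
from h import *; from m import rect
for n,(a,b) in(('scene',(258,180)),('top',(405,197))):
    p,d=cap(n,n+'5'); Q=cloud(n,d); v,u=np.mgrid[:400,:640]; w=(abs(u-a)<45)&(abs(v-b)<45)
    for lo,hi in((.094,.103),(.118,.132)):
        m=w&(Q[...,2]>lo)&(Q[...,2]<hi); print(n,rect(Q,m))
        if lo<.1: A=np.c_[Q[m][:,:2]-[.556,-.138],np.ones(m.sum())]; print('tilt',np.linalg.lstsq(A,Q[m][:,2],rcond=None)[0].round(4))
a=cv2.imread('pics/scene5.png')[130:230,200:320];b=cv2.imread('pics/top5.png')[140:240,345:465]
cv2.imwrite('pics/c5.png',np.hstack([cv2.resize(x,(396,330)) for x in(a,b)]))
E
```

```text
clock: 13.75
position: [0.5585, -0.1403, 0.2352]
tool_rot: [0.004, -0.068, 0.998, -0.002]
ft_force: [-0.1, -0.1, -0.5]
width: 0.0457
grip_force: 0.0
clock: 14.38
position: [0.4285, -0.1573, 0.2306]
tool_rot: [0.0, -0.067, 0.998, 0.0]
ft_force: [0.3, -0.1, 0.2]
width: 0.0456
grip_force: 0.0
scene (array([ 555.5, -136.4]), array([128.4,  80.8]), 8.3, 694, 0.098)
tilt [-0.0004 -0.0015  0.0981]
scene (array([ 556.3, -136.7]), array([59.8, 14.5]), 8.0, 89, 0.1249)
top (array([ 558.4, -139.3]), array([124.1,  80.3]), 7.8, 1305, 0.098)
tilt [-0.     -0.0011  0.0981]
top (array([ 557.6, -139.3]), array([58.4, 14.6]), 7.4, 152, 0.1253)
```

View pics/c5.png

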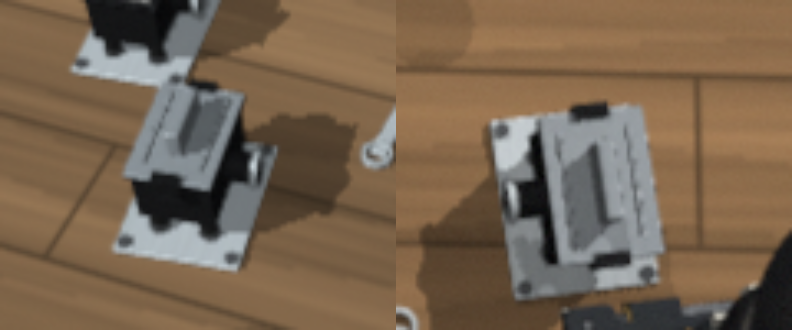

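The cover is level, with its top at 98 mm (92 + 6), so it is fully home. It is centred on the box, and both clips look upright.

```bash
python3 -c "
from cell import env
print(env.finish_job())"
```

```text
the job is handed in; nothing more can be done
None
```

The grey cover is snapped fully home on the farthest filter box, level, pressed with at most about 18 N and released; the job was handed in at about 14.5 s.

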